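# Set out the sweet-shop display from a delivery stack

## Task

Take the delivery stack of sweets apart from the top down, one piece at a time, and set each piece upright in the middle of the display riser of its own colour: the three round tins on the red, yellow and green round risers, and the long purple chocolate box lengthwise along the long purple riser. Set things down gently without dropping or tipping any, leave them all released and at rest, and leave the white-capped amber jar and the lollipop pot standing where they are.

Things in the scene. Friction and masses are not known exactly. Their poses are not given: they have to be found in the camera images.
- chocolate_box: long purple carton of chocolates with gold ribbon stripes printed lengthwise and across its middle, 170 x 58 x 36 mm (x, y, z), 0.2 to 0.4 kg, rigid; origin at the centre of its underside, x along its length. At the start it is the bottom of the stack, flat on the counter, at any yaw, and carries the red and the yellow tin
- red_tin: red round closed sweet tin with a cream band and a cream ring on its lid, 56 mm in diameter, 38 mm high, 0.1 to 0.2 kg; origin at the centre of its underside, z up. At the start it stands on one half of the chocolate box, about 45 mm from the box's centre along its length; the yellow tin stands on the other half
- yellow_tin: yellow round closed sweet tin with a cream band and a cream ring on its lid, 56 mm in diameter, 38 mm high, 0.1 to 0.2 kg; origin at the centre of its underside, z up. At the start it stands on the other half of the chocolate box from the red tin
- green_tin: small green round closed sweet tin with a cream band and a cream ring on its lid, 42 mm in diameter, 45 mm high, 0.06 to 0.13 kg; origin at the centre of its underside, z up. At the start it is the top of the stack, standing on the lid of either the red or the yellow tin
- red_riser: fixed round red display riser, a solid disc 80 mm in diameter and 15 mm high with a cream disc 62 mm wide painted in the middle of its flat top, leaving a coloured rim; origin at the centre of its underside on the counter, z up, so its top is 15 mm above the origin
- yellow_riser: fixed round yellow display riser, a solid disc 80 mm in diameter and 30 mm high with a cream disc 62 mm wide painted in the middle of its flat top, leaving a coloured rim; origin at the centre of its underside on the counter, z up, so its top is 30 mm above the origin
- green_riser: fixed round green display riser, a solid disc 80 mm in diameter and 45 mm high with a cream disc 62 mm wide painted in the middle of its flat top, leaving a coloured rim; origin at the centre of its underside on the counter, z up, so its top is 45 mm above the origin
- purple_riser: fixed long low purple display riser with a lighter purple field on its flat top, 190 x 70 x 12 mm (x, y, z), at any yaw; origin at the centre of its underside on the counter, x along its length, so its top is 12 mm above the origin
- honey_jar: bystander: loose amber glass jar with a white cap and a paper label, 48 mm in diameter, 75 mm high, standing among the risers; origin at the centre of its underside
- lolly_pot: bystander: loose white pot with a blue band, 64 mm in diameter, 70 mm high, lollipops rising to 125 mm; origin at the centre of its underside
There are look-alikes about, which are no part of the job. Leave any blue look-alike of the yellow_tin alone.

How it is judged:
By the outcome, as a careful person would: the job done as asked, in the order asked, and still so for the second after the job is handed in, with the robot touching nothing.
It also fails if it takes over 120 s, if anything falls off the work surface, if the arm or the gripper's body presses on something with over 40 N, if the wrist force passes 120 N, or if a joint passes its speed limit or range.

## Robot

A 6-joint arm with a two-finger parallel gripper is mounted at the origin on the work surface. World frame = base frame: x ahead of the robot, y to its left, z up, the work surface at z = 0. Lengths are in m, angles in rad, forces in N, time in s.
With the tool pointing down it reaches from about 0.4 to 0.825 m from the base axis. Payload 7 kg.
Tool frame: the origin (TCP) lies at the very end of the fingers, on their centre line; the grasp point (between the pads) lies 19 mm behind it; z points along the fingers, y is the line along which they close (so a half turn about z gives the same grasp; the last joint's range is limited). The gripper opens to 88 mm and grips with 3 to 60 N. Pads are 19 mm wide; open, the fingers measure 130 mm over their backs; the gripper's body (78 mm by 193 mm) begins 47 mm behind the grasp point.
Start: joints at [0.288, 0.359, 0.012, 0, -1.224, -0.288], TCP at [0.675, -0, 0.227] pointing down, gripper open.
Joint ranges: [-3.07, 3.07], [-1.43, 2.12], [-1.02, 1.25], [-3.03, 1.67], [-3.05, -0], [-3.03, 3.03]. Speed limits (rad/s): [2.39, 2.39, 3.01, 3.14, 3.14, 3.14].

## Interface

Orientations are given as [roll, pitch, yaw] about the fixed x, y, z axes, in that order (R = Rz(yaw) Ry(pitch) Rx(roll)).
In Python, from station import arm, grab_frame gives the robot as it stands.
- The arm moves only by the tool jog_arm, never from a script. Its argument "deltas" is a list that holds one entry, the list of rows, each a list of 4 numbers: the shift along the tool's x, y, z in units of 60 mm (1.0 is 60 mm), then the turn about the tool's z in units of 5 degrees (1.0 is 5 degrees). A call has 1 to 8 rows; each row is the pose to reach, as a shift and turn from the pose commanded when the call began, along the tool's axes at that moment; what a row does not reach only later rows make up. A row lasts 1/8 s, in which the tool goes at most 62.5 mm and 10.7 degrees, less where a joint would pass 70% of its speed; a pose out of reach is approached as far as the arm can. A call with a gripper value outside its range is refused whole. "grip" is the finger opening in mm, from 0 to 87.6, set as the call begins (left out, the last holds). The fingers move at their own pace and stop on an object; "squeeze" is the grip in N (left out, the last holds). Time passes only in rows, so rows that repeat a pose let the fingers close. It gives the time, the measured TCP pose, the force, the opening and the grip force at its end, in the units of the state.
- arm.get_state(): the state, without advancing time (a new reading comes with each control period).
- grab_frame(name): name is "scene" or "side" or "wrist"; returns a dict with "img" (400x640x3 uint8, red, green, blue), "vfov" (degrees; the focal length in pixels is half the picture's height over the tangent of half this angle, whatever the lens; pixels are square), "cx", "cy" (the principal point, pixels), "dist_coeffs" ([k1, k2, p1, p2, k3] as OpenCV has them; the pictures are not rectified), "xyz" and "rotation" of the camera in the world. Camera axes: x right, y down, z forward; pixel columns grow to the right and rows downward; lengths in m; the calibration is good to about 2 mm. A picture is of the moment at which its call begins. There is no depth.
- arm.job_done(): hands the job in; it is judged then, once.
The state is a dict: "t": time; "q": joint angles; "qd": joint speeds; "joint_efforts": joint torques, N m; "eef_pos": TCP position; "ee_rot": TCP orientation; "force": force on the tool from outside, world axes, zero at the start; "moment": the same for the moment, N m; "width": finger opening in m; "gripper_force": force on a finger pad.
Only numpy, scipy, OpenCV 4.12 (cv2) and the standard library are available. Lean on these libraries where they do the work, as an engineer would, in place of code of your own. Each camera call takes 0.05 s, during which the arm holds its last target. There are 200 camera calls.

## Working session

There is one attempt and no reset: what is moved stays moved. The work goes in short steps, Python scripts to look and compute and a tool call to move; the robot and the scene stay as the last step left them, time stands still between calls to the robot, and variables do not carry over. Pictures are saved under pics/ and viewed, at most 14 in all, crops included, and the job is handed in when it is done.

Besides the shell and the picture viewer there is one more tool, called by a JSON object that holds its "fn" and its "kwargs", one argument or row to a line. jog_arm: Moves the arm, as the interface text tells. Its arguments: {"type":"object","properties":{"deltas":{"type":"array"},"grip":{"type":"number"},"squeeze":{"type":"number"}},"required":["deltas"]}

```bash
mkdir -p pics; ls; cat > h.py <<'E'
import numpy as np, cv2, json
from station import arm, grab_frame
def save(f,name): cv2.imwrite('pics/'+name, f['img'][:,:,::-1])
def K(f):
    fl=200/np.tan(np.radians(f['vfov'])/2)
    return np.array([[fl,0,f['cx']],[0,fl,f['cy']],[0,0,1.]])
def rot(f):
    r=np.array(f['rotation'],float)
    if r.shape==(3,3): return r
    from scipy.spatial.transform import Rotation as R
    return R.from_euler('xyz',r).as_matrix()
def rays(f,px):
    u=cv2.undistortPointsIter(np.array(px,float).reshape(-1,1,2),K(f),np.array(f['dist_coeffs'],float),None,None,(3,100,1e-10)).reshape(-1,2)
    return np.c_[u,np.ones(len(u))]@rot(f).T
def onplane(f,px,z):
    d=rays(f,px); c=np.array(f['xyz']); return (c+d*((z-c[2])/d[:,2])[:,None])[:,:2]
def tri(fs,pxs):
    A=np.zeros((3,3));b=np.zeros(3);L=[]
    for f,p in zip(fs,pxs):
        d=rays(f,[p])[0];d/=np.linalg.norm(d);P=np.eye(3)-np.outer(d,d);A+=P;b+=P@np.array(f['xyz']);L.append((P,np.array(f['xyz'])))
    x=np.linalg.solve(A,b); return x,[np.linalg.norm(P@(x-c)) for P,c in L]
E
python3 - <<'E'
from h import *
import pickle
fs={n:grab_frame(n) for n in('scene','side','wrist')}
pickle.dump(fs,open('f0.pkl','wb'))
for n,f in fs.items():
    save(f,f'0{n}.png'); print(n,{k:np.round(v,3).tolist() for k,v in f.items() if k!='img'})
print(arm.get_state())
E
```

```text
pics
scene {'vfov': 54.543, 'cx': 327.927, 'cy': 192.831, 'dist_coeffs': [0.025, 0.0, 0.0, 0.0, 0.0], 'xyz': [0.842, 0.588, 0.8], 'rotation': [-2.429, 0.004, 2.55]}
side {'vfov': 54.157, 'cx': 316.498, 'cy': 204.943, 'dist_coeffs': [-0.009, 0.0, 0.0, 0.0, 0.0], 'xyz': [0.284, 0.8, 0.539], 'rotation': [-2.119, 0.014, -2.869]}
wrist {'vfov': 59.832, 'cx': 318.484, 'cy': 202.593, 'dist_coeffs': [-0.046, 0.0, 0.0, 0.0, 0.0], 'xyz': [0.675, -0.077, 0.383], 'rotation': [2.851, -0.001, 3.14]}
{'t': 0.15, 'q': array([ 2.88124091e-01,  3.59256210e-01,  1.12663850e-02, -2.72330324e-04,
       -1.22410760e+00, -2.88085786e-01]), 'qd': array([-0.00108123, -0.00159566,  0.00150231,  0.00143503, -0.00049945,
        0.00049393]), 'joint_efforts': array([ 1.39394037e-04, -5.83274567e+01,  2.93289685e+01,  7.00122759e+00,
        8.75052094e-03, -9.76538854e-05]), 'eef_pos': array([ 6.74622305e-01, -6.71883459e-06,  2.25811548e-01]), 'ee_rot': array([ 3.14027243e+00, -1.24211163e-04, -1.57085064e+00]), 'force': array([-0.45521851, -0.27214154,  0.1890906 ]), 'moment': array([ 0.0279208 ,  0.02468881, -0.05053806]), 'gripper_force': 0.0, 'width': 0.08797363311673256}
```

View pics/0scene.png

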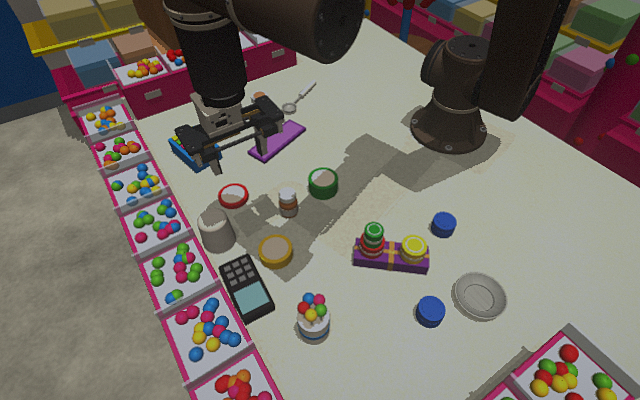

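View pics/0side.png

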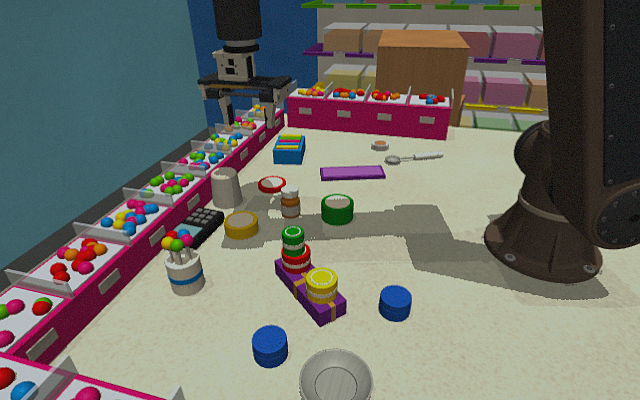

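View pics/0wrist.png

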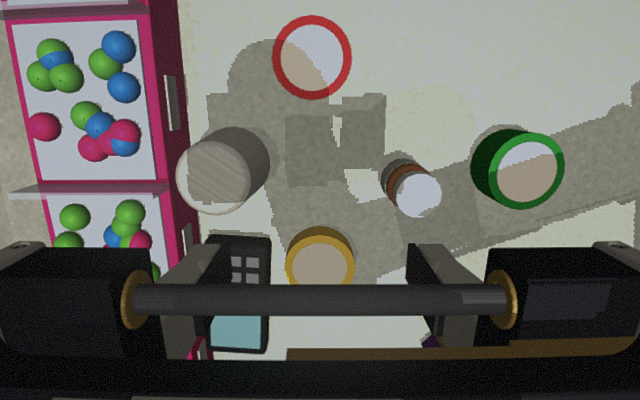

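The scene view shows the stack: green tin (373,235) on the red tin, and the yellow tin (413,247), both on the purple box. The risers are red (233,195), yellow (276,250), green (322,183) and purple (277,140). The jar is at (288,202), a grey cylinder at (215,230), the lolly pot at (313,318), and the blue look-alike tins at (444,224) and (430,311).

Things that could be confused, by scene pixel:
- Yellow tin (413,247) vs blue tins (444,224) and (430,311), and vs the yellow riser (276,250).
- Green tin (373,231) vs green riser (322,183).
- Red tin (374,250) vs red riser (233,195).
- Box (391,255) vs purple riser (277,140).

I choose the stack pieces.

```bash
cat >> h.py <<'E'
HS={'red':[(0,8),(172,180)],'yellow':[(20,32)],'green':[(50,80)],'purple':[(132,152)],'blue':[(108,124)],'ry':[(15,32)]}
def mask(f,c,smin=110,vmin=40):
    h=cv2.cvtColor(f['img'],cv2.COLOR_RGB2HSV); m=np.zeros(h.shape[:2],np.uint8)
    for a,b in HS[c]: m|=cv2.inRange(h,(a,smin,vmin),(b,255,255))
    return m
def blobs(f,c,amin=25,**k):
    cs,hi=cv2.findContours(mask(f,c,**k),cv2.RETR_CCOMP,cv2.CHAIN_APPROX_NONE); out=[]
    for i,q in enumerate(cs):
        if cv2.contourArea(q)<amin or len(q)<6: continue
        e=cv2.fitEllipse(q); out.append(('hole' if hi[0,i,3]>=0 else 'out',np.round(e[0],1).tolist(),np.round(e[1],1).tolist(),int(cv2.contourArea(q))))
    return out
E
python3 - <<'E'
from h import *
import pickle
fs=pickle.load(open('f0.pkl','rb'))
for n in fs:
    for c in('red','yellow','green','purple','ry'):
        print(n,c)
        for b in blobs(fs[n],c):
            x,y=b[1]
            if (n=='scene' and 190<x<440 and 110<y<290) or (n=='side' and 220<x<400 and 150<y<330) or (n=='wrist' and x>260): print('  ',*b)
a=fs['scene']['img'][190:300,330:470];b=fs['side']['img'][215:330,250:390]
o=np.hstack([cv2.resize(a,(400,330),interpolation=cv2.INTER_CUBIC),cv2.resize(b,(400,330),interpolation=cv2.INTER_CUBIC)])
cv2.imwrite('pics/crop0.png',o[:,:,::-1])
E
```

```text
scene red
   out [367.0, 286.5] [34.1, 59.2] 30
   out [372.1, 240.1] [22.5, 23.4] 125
   out [232.8, 195.6] [24.6, 29.8] 573
   hole [232.5, 193.7] [18.5, 25.3] 364
scene yellow
   out [416.9, 234.9] [36.8, 56.1] 30
   out [414.2, 244.4] [10.9, 14.1] 119
   out [413.8, 246.5] [23.1, 25.2] 453
   hole [414.2, 244.4] [16.6, 20.3] 262
   out [275.1, 251.1] [34.1, 34.8] 928
   hole [274.5, 247.9] [23.5, 27.7] 508
scene green
   out [194.5, 273.5] [9.6, 16.5] 53
   out [373.8, 228.9] [8.0, 9.9] 60
   out [373.7, 231.1] [17.5, 19.0] 252
   hole [373.8, 228.9] [13.5, 16.0] 167
   out [322.9, 182.6] [27.1, 32.1] 667
   hole [332.0, 190.9] [4.9, 9.3] 29
   hole [322.7, 177.6] [19.1, 25.1] 374
scene purple
   out [411.9, 260.8] [10.0, 40.2] 125
   out [370.9, 255.8] [9.5, 38.7] 139
   out [397.2, 245.8] [5.3, 7.5] 25
   out [276.6, 140.9] [18.9, 62.9] 655
scene ry
   out [401.9, 254.6] [28.8, 34.6] 159
   out [414.2, 244.4] [10.9, 14.1] 119
   out [414.3, 246.9] [22.6, 27.6] 461
   hole [414.2, 244.4] [16.6, 20.3] 262
   out [275.1, 251.1] [34.1, 34.8] 929
   hole [274.5, 247.9] [23.4, 27.6] 
[... 1242 characters left out ...]
6.2] 807
   hole [460.4, 353.0] [6.4, 8.4] 33
   hole [522.3, 352.0] [7.2, 13.2] 64
   hole [531.3, 349.1] [9.2, 14.3] 90
   hole [543.5, 346.6] [11.1, 13.3] 71
   out [590.8, 345.4] [16.4, 74.5] 537
   hole [604.8, 347.0] [5.8, 7.8] 32
   hole [584.6, 343.9] [6.4, 8.6] 31
   out [500.3, 321.4] [7.8, 20.3] 67
   out [511.2, 308.6] [10.8, 25.5] 93
   out [501.4, 281.6] [16.7, 25.5] 116
   hole [504.4, 277.9] [5.0, 11.0] 38
   out [319.4, 263.6] [64.4, 70.0] 1391
wrist green
   out [523.2, 167.8] [78.1, 81.5] 4788
   hole [526.5, 171.4] [57.1, 66.9] 2994
wrist purple
wrist ry
   out [500.8, 348.9] [17.7, 402.3] 4176
   out [501.5, 299.2] [29.5, 56.3] 816
   out [319.4, 263.6] [64.4, 70.1] 1392
```

View pics/crop0.png

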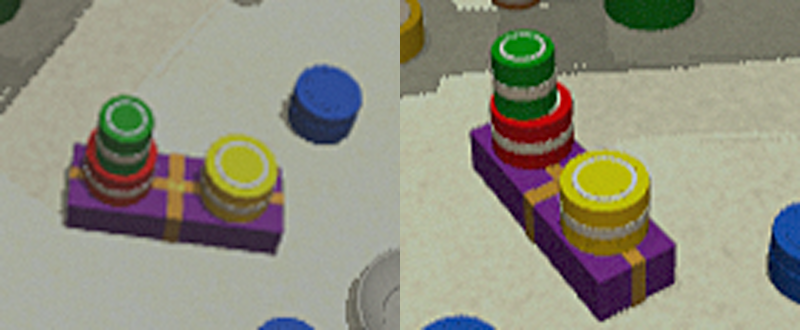

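The crop confirms the choice: the green tin stands on the red one, with yellow on the other half of the purple box. The blue tin is separate.

```bash
python3 - <<'E'
from h import *
import pickle
fs=pickle.load(open('f0.pkl','rb'));S,D,W=[fs[n] for n in('scene','side','wrist')]
for n,v,p in [('red_r',[S,D,W],[(232.5,193.7),(271.4,181.9),(311.4,57.2)]),('yel_r',[S,D],[(274.5,247.9),(240.1,219.5)]),('grn_r',[S,D,W],[(322.7,177.6),(337,201.5),(526.5,171.4)]),
 ('yel_t',[S,D],[(414.2,244.4),(321.1,276.7)]),('grn_t',[S,D],[(373.8,228.9),(292.3,231)]),('lolly',[S,D],[(313,322),(183,272)]),('jar',[S,D],[(288,193),(290,192)]),('grey',[S,D],[(215,215),(226,173)]),('blue1',[S,D],[(444,220),(395,296)])]:
    x,r=tri(v,p); print(n,x.round(4),np.round(r,4),x.round(3)[:2], 'ang',round(np.degrees(np.arctan2(x[1],x[0])),1),'r',round(np.hypot(*x[:2]),3))
for n,f,z in [('scene',S,.012),('side',D,.012)]:
    m=mask(f,'purple');cs,_=cv2.findContours(m,0,2)
    for q in cs:
        x,y=q[:,0].mean(0)
        if (n=='scene' and y<170 and x>240 or n=='side' and y<190) and cv2.contourArea(q)>300:
            P=onplane(f,q[:,0],z).astype(np.float32); print(n,'priser',cv2.minAreaRect(P))
# box top corners from crop: scene, side pixel estimates via far edges
ang=None
E
```

```text
red_r [ 0.6808 -0.1168  0.015 ] [0.0013 0.0012 0.0007] [ 0.681 -0.117] ang -9.7 r 0.691
yel_r [0.6727 0.1064 0.0307] [0.0006 0.0006] [0.673 0.106] ang 9.0 r 0.681
grn_r [ 0.4639 -0.008   0.0442] [0.0014 0.0008 0.0009] [ 0.464 -0.008] ang -1.0 r 0.464
yel_t [0.4221 0.299  0.0754] [0.0004 0.0004] [0.422 0.299] ang 35.3 r 0.517
grn_t [0.4931 0.2394 0.1201] [0.0006 0.0006] [0.493 0.239] ang 25.9 r 0.548
lolly [0.6956 0.3107 0.0375] [0.0028 0.0028] [0.696 0.311] ang 24.1 r 0.762
jar [0.5774 0.0097 0.068 ] [0.0033 0.0033] [0.577 0.01 ] ang 1.0 r 0.577
grey [ 0.7576 -0.0098  0.0887] [0.0034 0.0034] [ 0.758 -0.01 ] ang -0.7 r 0.758
blue1 [0.2927 0.272  0.0369] [0.0014 0.0014] [0.293 0.272] ang 42.9 r 0.4
scene priser ((0.47466397285461426, -0.24162644147872925), (0.1927134096622467, 0.0732172504067421), 18.61832046508789)
side priser ((0.47110897302627563, -0.23610921204090118), (0.18935920298099518, 0.08466854691505432), 19.1834774017334)
```

{"fn": "jog_arm", "kwargs": {
  "deltas": [
    [[-0.3,0.2,0,0],[-0.9,0.7,0,0],[-1.5,1.15,0,0],[-2.1,1.6,0,0],[-2.7,2.05,0,0],[-3.3,2.5,0,0],[-3.8,2.85,0,0],[-4.0,3.03,0,0]]
  ],
  "grip": 80,
  "squeeze": 20
}}

```text
t: 1.15
eef_pos: [0.4915, 0.2416, 0.2267]
ee_rot: [-3.141, 0.0, -1.569]
force: [-0.1, -0.5, -0.2]
width: 0.08
gripper_force: 0.0
```

```bash
cat >> h.py <<'E'
from scipy.spatial.transform import Rotation as Rn
def go(xyz,yaw_deg=None):
    """print row numbers from measured pose to world xyz, closing-line yaw"""
    s=arm.get_state(); R=Rn.from_euler('xyz',s['ee_rot']).as_matrix()
    d=R.T@(np.array(xyz)-s['eef_pos'])/0.06
    t=0
    if yaw_deg is not None:
        t=(np.degrees(s['ee_rot'][2])-yaw_deg); t=(t+90)%180-90; t/=5
    print('row',d.round(3),round(t,2),'at',np.array(s['eef_pos']).round(4),np.degrees(s['ee_rot']).round(2),'w',round(s['width'],4),'gf',round(s['gripper_force'],1),'F',np.round(s['force'],1),'t',s['t'])
def look(name):
    f=grab_frame('wrist'); save(f,name); return f
E
python3 - <<'E'
from h import *
f=look('1w.png')
for b in blobs(f,'green'): print(b, onplane(f,[b[1]],.119))
for b in blobs(f,'yellow',amin=200): print(b, onplane(f,[b[1]],.074))
for b in blobs(f,'red',amin=100): print(b, onplane(f,[b[1]],.074))
go([.493,.239,.082])
E
```

```text
('out', [316.0, 195.5], [28.4, 30.0], 666) [[0.49357972 0.23766412]]
('out', [316.3, 193.0], [49.5, 51.1], 1984) [[0.49334057 0.23561923]]
('hole', [316.0, 195.4], [38.8, 40.0], 1215) [[0.49357961 0.23758216]]
('out', [542.7, 348.2], [16.0, 151.9], 1119) [[0.24504881 0.42384923]]
('out', [151.5, 299.8], [26.1, 48.2], 204) [[0.66379034 0.36180172]]
('out', [388.8, 242.2], [29.6, 33.7], 767) [[0.42372511 0.29683449]]
('out', [388.3, 239.3], [52.1, 53.2], 1033) [[0.42439191 0.29381342]]
('out', [132.9, 37.7], [75.0, 90.2], 2307) [[0.64618294 0.11385604]]
('out', [318.6, 180.2], [55.8, 61.3], 742) [[0.49152894 0.23565825]]
row [ 0.052 -0.031  2.412] 0 at [0.4912 0.242  0.2267] [ 1.800e+02  4.000e-02 -8.988e+01] w 0.0799 gf 0.0 F [-0.7  0.8  0.4] t 1.2
```

View pics/1w.png

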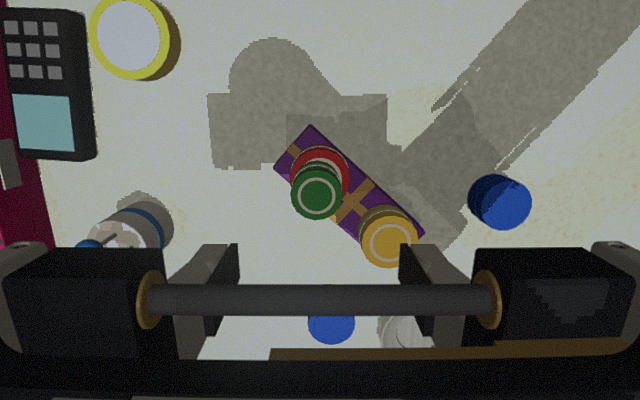

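The wrist view shows the green lid at (316,195), the yellow lid at (389,242) and the box beneath them. It agrees with the fixed cameras. Descending.

{"fn": "jog_arm", "kwargs": {
  "deltas": [
    [[0.03,0,0.3,0],[0.03,0,0.7,0],[0.03,0,1.1,0],[0.03,0,1.4,0],[0.03,0,1.6,0],[0.03,0,1.6,0],[0.03,0,1.6,0]]
  ]
}}

```text
t: 2.08
eef_pos: [0.4936, 0.2383, 0.1312]
ee_rot: [-3.141, 0.0, -1.571]
force: [-0.5, 0.0, 0.8]
width: 0.0799
gripper_force: 0.0
```

```bash
python3 - <<'E'
from h import *
f=grab_frame('wrist')
for b in blobs(f,'green'): print(b, onplane(f,[b[1]],.119))
go([.4933,.2385,.082])
E
```

```text
('out', [318.6, 249.3], [41.4, 45.4], 1477) [[0.4936058 0.2374938]]
('out', [319.0, 243.4], [74.1, 78.2], 4550) [[0.49339045 0.23410759]]
('hole', [318.6, 248.9], [54.0, 58.6], 2481) [[0.49360549 0.23726301]]
('out', [326.1, 90.3], [110.4, 208.0], 134) [[0.4900066  0.15713144]]
row [0.    0.007 0.823] 0 at [0.4936 0.2385 0.1314] [-1.7994e+02  4.0000e-02 -9.0000e+01] w 0.0801 gf 0.0 F [ 0.5 -0.6 -0.5] t 2.125
```

Well aligned. Descend and close.

{"fn": "jog_arm", "kwargs": {
  "deltas": [
    [[0.01,0,0.3,0],[0.01,0,0.6,0],[0.01,0,0.8,0],[0.01,0,0.82,0],[0.01,0,0.82,0]]
  ]
}}

```text
t: 2.75
eef_pos: [0.4935, 0.2378, 0.0819]
ee_rot: [-3.141, 0.0, -1.571]
force: [1.0, 0.1, -0.0]
width: 0.0797
gripper_force: 0.0
```

{"fn": "jog_arm", "kwargs": {
  "deltas": [
    [[0,0,0,0],[0,0,0,0],[0,0,0,0],[0,0,0,0],[0,0,0,0],[0,0,0,0]]
  ],
  "grip": 30,
  "squeeze": 15
}}

```text
t: 3.5
eef_pos: [0.4932, 0.2376, 0.0814]
ee_rot: [-3.142, -0.0, -1.571]
force: [0.1, 0.5, 1.8]
width: 0.0418
gripper_force: 15.0
```

{"fn": "jog_arm", "kwargs": {
  "deltas": [
    [[0,0,-0.15,0],[0,0,-0.5,0],[0,0,-0.9,0],[0.2,0,-1.2,0],[0.6,0.05,-1.2,0],[1.1,0.1,-1.2,0],[1.6,0.2,-1.2,0],[2.1,0.3,-1.2,0]]
  ]
}}

```text
t: 4.5
eef_pos: [0.474, 0.1095, 0.1526]
ee_rot: [3.14, -0.001, -1.571]
force: [-0.0, 0.0, -0.1]
width: 0.0419
gripper_force: 15.0
```

{"fn": "jog_arm", "kwargs": {
  "deltas": [
    [[0.5,0.1,0,0],[1.0,0.15,0,0],[1.5,0.2,0,0],[1.8,0.2,0,0],[2.0,0.2,0,0],[2.0,0.2,0,0]]
  ]
}}

```text
t: 5.25
eef_pos: [0.4627, -0.0093, 0.153]
ee_rot: [3.141, -0.0, -1.572]
force: [0.8, 0.8, -0.3]
width: 0.0417
gripper_force: 15.0
```

```bash
python3 - <<'E'
from h import *
f=look('2w.png')
for b in blobs(f,'green'): print(b, onplane(f,[b[1]],.045))
for n,z in(('ry',.03),('red',.015)):
  for b in blobs(f,n,amin=1000): print(n,b, onplane(f,[b[1]],z))
go([.464,-.008,.054])
E
```

```text
('out', [318.9, 321.8], [14.3, 56.6], 517) [[0.46260794 0.10355772]]
('out', [318.6, 314.6], [53.4, 83.0], 805) [[0.46285384 0.09606158]]
('out', [318.7, 280.7], [8.2, 42.9], 219) [[0.46267069 0.06229244]]
('out', [318.8, 265.7], [52.4, 92.3], 2567) [[0.46254658 0.04808923]]
('out', [317.1, 196.0], [96.5, 100.6], 6812) [[ 0.46372527 -0.0128576 ]]
('hole', [316.0, 196.3], [67.0, 82.6], 4086) [[ 0.46459676 -0.01261392]]
ry ('out', [453.3, 350.0], [17.0, 545.2], 4726) [[0.33093181 0.14831752]]
red ('out', [57.1, 63.6], [91.8, 108.1], 7792) [[ 0.67587751 -0.11763951]]
red ('hole', [52.3, 63.7], [70.1, 84.1], 4625) [[ 0.68003816 -0.11769723]]
row [-0.013 -0.019  1.652] 0 at [ 0.4629 -0.0088  0.1531] [179.98  -0.   -90.06] w 0.0416 gf 15.0 F [ 0.1  0.  -1.2] t 5.3
```

View pics/2w.png

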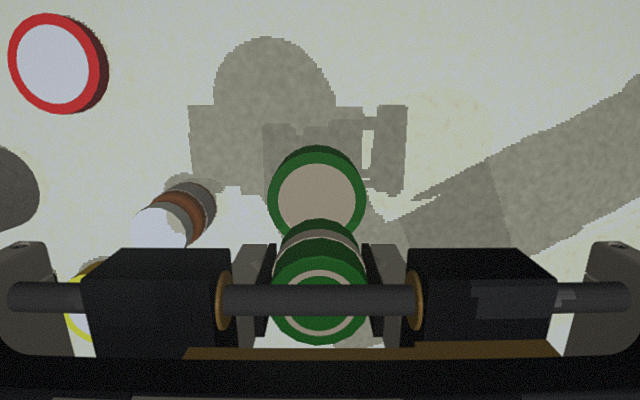

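The view shows the green tin held above the green riser. The riser centre is at about (317,196), with the rear edge hidden by the tin.

{"fn": "jog_arm", "kwargs": {
  "deltas": [
    [[-0.01,-0.02,0.4,0],[-0.01,-0.02,0.8,0],[-0.01,-0.02,1.2,0],[-0.01,-0.02,1.5,0],[-0.01,-0.02,1.6,0],[-0.01,-0.02,1.64,0],[-0.01,-0.02,1.64,0]]
  ]
}}

```text
t: 6.18
eef_pos: [0.4648, -0.0075, 0.0554]
ee_rot: [-3.141, 0.0, -1.57]
force: [-0.9, 0.4, -0.4]
width: 0.0419
gripper_force: 15.0
```

```bash
python3 - <<'E'
from h import *
go([.464,-.008,.0525])
E
```

```text
row [0.008 0.013 0.048] 0 at [ 0.4648 -0.0075  0.0554] [-1.7996e+02  1.0000e-02 -8.9980e+01] w 0.0419 gf 15.0 F [-0.9  0.4 -0.4] t 6.175
```

{"fn": "jog_arm", "kwargs": {
  "deltas": [
    [[0.01,0.01,0.02,0],[0.01,0.01,0.04,0],[0.01,0.01,0.05,0],[0.01,0.01,0.05,0]]
  ]
}}

```text
t: 6.68
eef_pos: [0.4638, -0.0084, 0.0524]
ee_rot: [-3.141, 0.0, -1.571]
force: [-1.6, 0.9, 4.3]
width: 0.0415
gripper_force: 15.0
```

Light contact (4 N). Release.

{"fn": "jog_arm", "kwargs": {
  "deltas": [
    [[0,0,0,0],[0,0,0,0],[0,0,0,0],[0,0,0,0],[0,0,0,0]]
  ],
  "grip": 70
}}

```text
t: 7.3
eef_pos: [0.4638, -0.0084, 0.0519]
ee_rot: [3.142, 0.0, -1.571]
force: [1.0, 0.0, -0.9]
width: 0.0697
gripper_force: 0.0
```

{"fn": "jog_arm", "kwargs": {
  "deltas": [
    [[0,0,-0.2,0],[0,0,-0.6,0],[0,0,-1.0,0],[0,0,-1.5,0],[0,0,-2.0,0],[0,0,-2.3,0],[0,0,-2.3,0]]
  ]
}}

```text
t: 8.18
eef_pos: [0.4646, -0.0082, 0.192]
ee_rot: [-3.138, 0.001, -1.571]
force: [-0.3, 0.4, -0.6]
width: 0.0701
gripper_force: 0.0
```

```bash
python3 - <<'E'
from h import *
f=look('3w.png')
for b in blobs(f,'green'): print(b, onplane(f,[b[1]],.09),onplane(f,[b[1]],.045))
fs=[grab_frame('scene'),grab_frame('side')]
for f in fs:
  for c in('green','red'):
    for b in blobs(f,c):
      if 230<b[1][0]<420 and 150<b[1][1]<300: print(c,b)
go([.4234,.2980,.16],50)
E
```

```text
('out', [320.0, 202.1], [28.8, 30.5], 688) [[ 0.46390714 -0.00827632]] [[0.46389778 0.00517072]]
('out', [319.6, 184.2], [84.9, 87.6], 5830) [[ 0.46421234 -0.02258081]] [[ 0.46425601 -0.01161999]]
('hole', [320.0, 201.9], [39.1, 40.5], 1240) [[ 0.46390713 -0.00843857]] [[0.46389776 0.00498027]]
('hole', [319.5, 186.6], [65.6, 66.1], 1820) [[ 0.46428983 -0.02068787]] [[ 0.46434698 -0.00939805]]
green ('out', [323.0, 181.2], [26.5, 34.3], 625)
green ('hole', [322.8, 178.6], [17.1, 26.0], 316)
green ('out', [322.5, 165.1], [6.1, 7.4], 29)
red ('out', [372.4, 239.2], [10.8, 13.6], 113)
red ('out', [371.9, 241.1], [22.7, 24.0], 427)
red ('hole', [372.3, 239.2], [16.3, 19.8], 252)
red ('out', [232.8, 195.6], [24.4, 29.9], 572)
red ('hole', [232.5, 193.7], [18.5, 25.4], 365)
green ('out', [336.8, 210.5], [29.0, 33.2], 585)
green ('out', [337.7, 189.2], [12.6, 17.2], 157)
red ('out', [296.2, 259.7], [24.8, 28.8], 100)
red ('out', [295.5, 252.9], [22.8, 28.7], 511)
red ('hole', [295.3, 249.4], [13.8, 19.8], 130)
red ('out', [271.3, 184.1], [16.5, 27.4], 347)
red ('hole', [271.4, 181.9], [11.8, 22.6], 207)
row [-5.109  0.665  0.493] 8.0 at [ 0.4633 -0.0085  0.1895] [179.96  -0.   -90.01] w 0.0704 gf 0.0 F [-0.2  0.4  0. ] t 8.325
```

{"fn": "jog_arm", "kwargs": {
  "deltas": [
    [[-0.2,0.05,0,0],[-0.7,0.1,0,0],[-1.3,0.2,0,0],[-1.9,0.25,0,0],[-2.5,0.35,0,0],[-3.1,0.4,0,0],[-3.7,0.5,0,0],[-4.2,0.55,0,0]]
  ],
  "grip": 86
}}

```text
t: 9.32
eef_pos: [0.4298, 0.2452, 0.1893]
ee_rot: [3.141, -0.001, -1.57]
force: [-0.0, -0.3, -0.1]
width: 0.086
gripper_force: 0.0
```

{"fn": "jog_arm", "kwargs": {
  "deltas": [
    [[-0.4,0.05,0,0],[-0.7,0.1,0,0],[-0.88,0.13,0,0],[-0.88,0.13,0,0]]
  ]
}}

```text
t: 9.82
eef_pos: [0.4228, 0.2966, 0.1898]
ee_rot: [3.141, -0.0, -1.57]
force: [0.2, 0.7, -0.9]
width: 0.086
gripper_force: 0.0
```

```bash
python3 - <<'E'
from h import *
f=look('4w.png')
for c in('yellow','red','purple'):
  for b in blobs(f,c,amin=150): print(c,b, onplane(f,[b[1]],.074))
go([.4232,.2975,.046])
E
```

```text
yellow ('out', [459.0, 352.9], [11.2, 77.1], 262) [[0.28833973 0.4513701 ]]
yellow ('out', [518.6, 349.8], [16.7, 49.0], 444) [[0.22998824 0.44925944]]
yellow ('out', [589.1, 346.0], [15.8, 82.3], 582) [[0.15865617 0.44734271]]
yellow ('out', [319.0, 198.1], [38.0, 40.1], 1194) [[0.42246881 0.29701034]]
yellow ('out', [319.0, 195.8], [65.8, 66.3], 3426) [[0.42246755 0.29506336]]
yellow ('hole', [318.9, 198.3], [48.8, 50.1], 1914) [[0.42255052 0.29717992]]
yellow ('out', [46.3, 8.0], [19.0, 87.2], 1009) [[0.62169821 0.15216967]]
red ('out', [230.3, 120.1], [41.0, 44.0], 1413) [[0.49061813 0.23457525]]
red ('out', [231.9, 119.1], [70.0, 73.5], 4034) [[0.48933086 0.23383104]]
red ('hole', [230.5, 120.0], [52.2, 55.5], 2273) [[0.49045837 0.23450098]]
purple ('out', [280.0, 179.9], [20.0, 28.7], 378) [[0.45381108 0.28176303]]
purple ('out', [254.3, 158.5], [20.4, 29.8], 383) [[0.47361435 0.26438866]]
purple ('out', [328.1, 171.2], [29.7, 96.6], 831) [[0.41519436 0.274706  ]]
purple ('out', [279.4, 123.4], [24.7, 41.5], 546) [[0.4528792  0.23725075]]
purple ('out', [231.3, 79.9], [22.9, 40.2], 344) [[0.48789986 0.20514085]]
row [-0.024 -0.006  2.397] 0 at [0.4229 0.2961 0.1898] [ 1.7998e+02 -2.0000e-02 -9.0000e+01] w 0.0862 gf 0.0 F [ 0.1 -0.8 -0.3] t 9.875
```

View pics/4w.png

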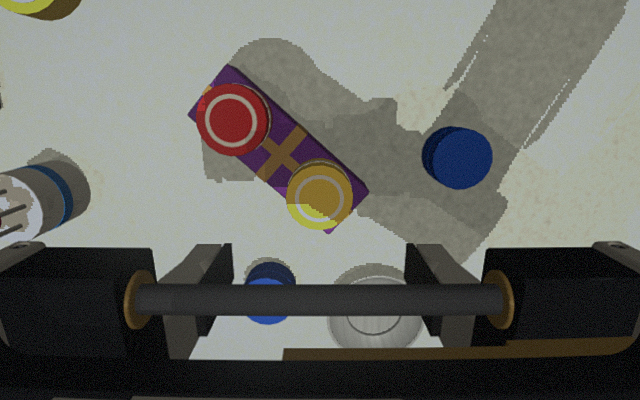

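The view shows the yellow lid centred at (319,198), red at (231,120) and the blue look-alikes clear of the fingers. Descend on yellow.

{"fn": "jog_arm", "kwargs": {
  "deltas": [
    [[-0.015,0,0.4,0],[-0.015,0,0.9,0],[-0.015,0,1.4,0],[-0.015,0,1.9,0],[-0.015,0,2.2,0],[-0.015,0,2.35,0],[-0.015,0,2.4,0],[-0.015,0,2.4,0]]
  ]
}}

```text
t: 10.88
eef_pos: [0.4233, 0.2974, 0.0465]
ee_rot: [-3.141, 0.001, -1.571]
force: [0.2, -0.9, 0.4]
width: 0.0862
gripper_force: 0.0
```

{"fn": "jog_arm", "kwargs": {
  "deltas": [
    [[0,0,0,0],[0,0,0,0],[0,0,0,0],[0,0,0,0],[0,0,0,0],[0,0,0,0]]
  ],
  "grip": 45,
  "squeeze": 18
}}

```text
t: 11.62
eef_pos: [0.423, 0.2974, 0.0461]
ee_rot: [-3.141, 0.0, -1.571]
force: [-0.7, -0.1, 3.3]
width: 0.0557
gripper_force: 18.0
```

{"fn": "jog_arm", "kwargs": {
  "deltas": [
    [[0,0,-0.15,0],[0,0,-0.5,0],[0,0,-1.0,0],[0,0,-1.6,0],[0.1,-0.15,-1.9,0],[0.4,-0.5,-1.9,0],[0.8,-1.0,-1.9,0],[1.2,-1.55,-1.9,0]]
  ]
}}

```text
t: 12.62
eef_pos: [0.5165, 0.2246, 0.1605]
ee_rot: [-3.141, 0.0, -1.57]
force: [0.5, -0.3, -2.2]
width: 0.0559
gripper_force: 18.0
```

{"fn": "jog_arm", "kwargs": {
  "deltas": [
    [[0.4,-0.55,0,0],[0.8,-1.05,0,0],[1.2,-1.55,0,0],[1.55,-2.05,0,0],[1.8,-2.4,0,0],[1.98,-2.6,0,0],[1.98,-2.6,0,0],[1.98,-2.6,0,0]]
  ]
}}

```text
t: 13.62
eef_pos: [0.6713, 0.1068, 0.16]
ee_rot: [3.141, 0.0, -1.571]
force: [0.2, 0.1, -1.2]
width: 0.0552
gripper_force: 18.0
```

```bash
python3 - <<'E'
from h import *
f=look('5w.png')
for b in blobs(f,'ry',amin=200): print(b, onplane(f,[b[1]],.03))
for b in blobs(f,'red',amin=500): print('red',b, onplane(f,[b[1]],.015))
go([.6727,.1064,.0401])
E
```

```text
('out', [481.3, 349.5], [17.0, 531.9], 4758) [[0.5074077  0.27018663]]
('out', [319.0, 321.0], [39.0, 90.7], 1222) [[0.67102955 0.2346356 ]]
('out', [318.7, 319.1], [7.9, 50.9], 255) [[0.67131667 0.23248389]]
('out', [440.6, 299.9], [21.4, 57.8], 624) [[0.55546293 0.21201976]]
('out', [196.4, 300.2], [21.6, 57.4], 624) [[0.78752263 0.21201691]]
('out', [318.5, 271.6], [30.8, 82.0], 1709) [[0.67144264 0.18145784]]
('out', [318.7, 268.8], [98.0, 115.6], 3951) [[0.67125586 0.17860376]]
('out', [317.1, 187.8], [91.3, 99.6], 5547) [[0.67253024 0.10221364]]
('hole', [315.9, 183.9], [56.7, 77.8], 3193) [[0.6735396  0.09880269]]
row [ 0.011 -0.023  2.001] 0 at [0.6714 0.107  0.1602] [ 1.800e+02  1.000e-02 -8.996e+01] w 0.056 gf 18.0 F [-0.4  0.5 -2. ] t 13.675
```

View pics/5w.png

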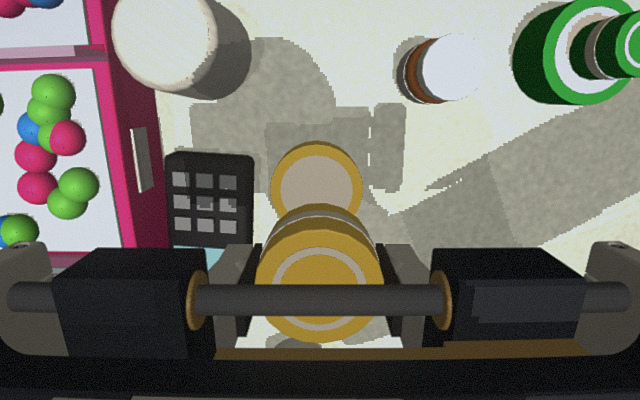

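The yellow tin is held above the yellow riser, whose ring is centred near (317,188). Lowering.

{"fn": "jog_arm", "kwargs": {
  "deltas": [
    [[0.01,-0.02,0.4,0],[0.01,-0.02,0.9,0],[0.01,-0.02,1.4,0],[0.01,-0.02,1.7,0],[0.01,-0.02,1.88,0],[0.01,-0.02,1.95,0],[0.01,-0.02,1.95,0],[0.01,-0.02,1.95,0]]
  ]
}}

```text
t: 14.68
eef_pos: [0.6738, 0.106, 0.0439]
ee_rot: [-3.14, 0.0, -1.571]
force: [0.5, -0.1, -1.2]
width: 0.0557
gripper_force: 18.0
```

```bash
python3 - <<'E'
from h import *
go([.6728,.1064,.0401])
E
```

```text
row [-0.006  0.016  0.064] 0 at [0.6738 0.106  0.0439] [-1.7992e+02  3.0000e-02 -9.0000e+01] w 0.0557 gf 18.0 F [ 0.5 -0.1 -1.2] t 14.675
```

{"fn": "jog_arm", "kwargs": {
  "deltas": [
    [[-0.005,0.01,0.02,0],[-0.005,0.01,0.04,0],[-0.005,0.01,0.055,0],[-0.005,0.01,0.065,0],[-0.005,0.01,0.065,0]]
  ]
}}

```text
t: 15.3
eef_pos: [0.6726, 0.1062, 0.0402]
ee_rot: [-3.141, -0.0, -1.57]
force: [-4.2, -0.0, 6.9]
width: 0.056
gripper_force: 18.0
```

Contact at 7 N. Release and rise.

{"fn": "jog_arm", "kwargs": {
  "deltas": [
    [[0,0,0,0],[0,0,0,0],[0,0,0,0],[0,0,0,0],[0,0,0,0]]
  ],
  "grip": 84
}}

```text
t: 15.92
eef_pos: [0.6726, 0.1061, 0.0389]
ee_rot: [3.141, -0.0, -1.571]
force: [0.3, -0.8, -0.9]
width: 0.0836
gripper_force: 0.0
```

{"fn": "jog_arm", "kwargs": {
  "deltas": [
    [[0,0,-0.2,0],[0,0,-0.6,0],[0,0,-1.0,0],[0,0,-1.5,0],[0,0,-2.0,0],[0,0,-2.4,0],[0,0,-2.5,0],[0,0,-2.5,0]]
  ]
}}

```text
t: 16.92
eef_pos: [0.6725, 0.1062, 0.1895]
ee_rot: [-3.141, 0.001, -1.571]
force: [0.1, -0.0, -0.2]
width: 0.0842
gripper_force: 0.0
```

```bash
python3 - <<'E'
from h import *
f=grab_frame('wrist')
for b in blobs(f,'ry',amin=300): print(b, onplane(f,[b[1]],.068),onplane(f,[b[1]],.03))
go([.4905,.2350,.19])
E
```

```text
('out', [524.0, 348.5], [16.7, 480.8], 4332) [[0.47062306 0.26242603]] [[0.44309148 0.29430971]]
('out', [494.7, 299.2], [29.3, 56.2], 810) [[0.50937342 0.20599784]] [[0.48713189 0.23017817]]
('out', [142.2, 299.4], [29.0, 56.2], 806) [[0.83650415 0.20586717]] [[0.85892126 0.23002966]]
('out', [318.6, 195.5], [37.6, 39.4], 1162) [[0.67255436 0.10609429]] [[0.67258967 0.11663616]]
('out', [317.8, 181.6], [82.6, 86.7], 5606) [[0.6731937  0.09424833]] [[0.67331629 0.10317304]]
('hole', [318.5, 195.3], [47.6, 49.1], 1833) [[0.67263718 0.10592177]] [[0.67268379 0.1164401 ]]
('hole', [318.3, 189.5], [66.1, 74.2], 744) [[0.6727947  0.10094719]] [[0.67286282 0.1107864 ]]
row [-2.147  3.028 -0.022] 0 at [0.6721 0.1061 0.1886] [179.96   0.   -90.01] w 0.0841 gf 0.0 F [ 0.7  0.3 -0.9] t 16.975
```

Yellow is centred. Next is red.

{"fn": "jog_arm", "kwargs": {
  "deltas": [
    [[-0.15,0.2,0,0],[-0.5,0.7,0,0],[-0.85,1.2,0,0],[-1.2,1.7,0,0],[-1.55,2.2,0,0],[-1.9,2.65,0,0],[-2.1,2.95,0,0],[-2.15,3.03,0,0]]
  ],
  "grip": 86
}}

```text
t: 17.98
eef_pos: [0.4891, 0.2358, 0.1886]
ee_rot: [3.141, -0.0, -1.569]
force: [0.5, 0.5, -0.6]
width: 0.0859
gripper_force: 0.0
```

{"fn": "jog_arm", "kwargs": {
  "deltas": [
    [[0,0,0,0],[0,0,0,0]]
  ]
}}

```text
t: 18.23
eef_pos: [0.4911, 0.2349, 0.1888]
ee_rot: [3.141, -0.0, -1.571]
force: [0.3, 1.2, -0.4]
width: 0.0857
gripper_force: 0.0
```

```bash
python3 - <<'E'
from h import *
f=grab_frame('wrist')
for b in blobs(f,'red',amin=300): print(b, onplane(f,[b[1]],.074))
go([.4905,.2350,.046])
E
```

```text
('out', [318.9, 197.6], [38.6, 40.1], 1212) [[0.49077038 0.23453734]]
('out', [318.9, 195.3], [66.1, 66.7], 3458) [[0.4907673  0.23259914]]
('hole', [318.9, 197.3], [48.7, 50.3], 1919) [[0.49076998 0.2342841 ]]
row [-0.005  0.01   2.38 ] 0 at [0.4911 0.2348 0.1888] [ 1.7998e+02 -2.0000e-02 -9.0040e+01] w 0.0856 gf 0.0 F [-0.6  0.1 -0.7] t 18.275
```

{"fn": "jog_arm", "kwargs": {
  "deltas": [
    [[0,0.005,0.4,0],[0,0.005,0.9,0],[0,0.005,1.4,0],[0,0.005,1.9,0],[0,0.005,2.2,0],[0,0.005,2.35,0],[0,0.005,2.38,0],[0,0.005,2.38,0]]
  ]
}}

```text
t: 19.27
eef_pos: [0.4909, 0.2353, 0.0468]
ee_rot: [-3.141, 0.001, -1.571]
force: [-0.2, -0.1, -0.6]
width: 0.0861
gripper_force: 0.0
```

{"fn": "jog_arm", "kwargs": {
  "deltas": [
    [[0,0,0,0],[0,0,0,0],[0,0,0,0],[0,0,0,0],[0,0,0,0],[0,0,0,0]]
  ],
  "grip": 45
}}

```text
t: 20.02
eef_pos: [0.4905, 0.2353, 0.0465]
ee_rot: [-3.141, 0.0, -1.571]
force: [-1.5, -0.3, 3.2]
width: 0.0554
gripper_force: 18.0
```

{"fn": "jog_arm", "kwargs": {
  "deltas": [
    [[0,0,-0.15,0],[0,0,-0.5,0],[0,0,-1.0,0],[0,0,-1.6,0],[0.15,-0.1,-1.9,0],[0.6,-0.3,-1.9,0],[1.2,-0.65,-1.9,0],[1.8,-1.0,-1.9,0]]
  ]
}}

```text
t: 21.02
eef_pos: [0.5507, 0.1262, 0.1607]
ee_rot: [-3.142, 0.0, -1.57]
force: [1.0, 0.9, -1.6]
width: 0.0555
gripper_force: 18.0
```

{"fn": "jog_arm", "kwargs": {
  "deltas": [
    [[0.6,-0.3,0,0],[1.2,-0.65,0,0],[1.8,-0.95,0,0],[2.4,-1.3,0,0],[3.0,-1.6,0,0],[3.6,-1.95,0,0],[3.95,-2.12,0,0],[4.07,-2.17,0,0]]
  ]
}}

```text
t: 22.02
eef_pos: [0.6806, -0.1181, 0.1598]
ee_rot: [3.141, 0.0, -1.572]
force: [-0.4, -0.5, -1.3]
width: 0.0553
gripper_force: 18.0
```

{"fn": "jog_arm", "kwargs": {
  "deltas": [
    [[0,0,0,0],[0,0,0,0]]
  ]
}}

```text
t: 22.28
eef_pos: [0.6803, -0.116, 0.1605]
ee_rot: [-3.142, 0.0, -1.57]
force: [-0.2, 0.3, -1.8]
width: 0.0558
gripper_force: 18.0
```

```bash
python3 - <<'E'
from h import *
f=look('6w.png')
for b in blobs(f,'red',amin=500): print('red',b, onplane(f,[b[1]],.015))
go([.6805,-.117,.0255])
E
```

```text
red ('out', [318.6, 321.3], [36.0, 88.8], 1156) [[0.6803764  0.02323843]]
red ('out', [318.7, 270.9], [32.4, 82.8], 1819) [[ 0.6802494  -0.03392644]]
red ('out', [318.7, 269.2], [101.0, 115.4], 3942) [[ 0.68024859 -0.03575254]]
red ('out', [317.5, 188.4], [93.6, 93.9], 5089) [[ 0.68128892 -0.11614063]]
red ('hole', [317.4, 181.8], [56.5, 73.7], 3076) [[ 0.68136945 -0.12221455]]
red ('out', [149.1, 100.6], [36.8, 204.0], 3372) [[ 0.82379371 -0.19308147]]
red ('hole', [145.9, 126.3], [23.5, 34.4], 557) [[ 0.82939663 -0.17169681]]
row [ 1.800e-02 -1.000e-03  2.251e+00] 0 at [ 0.6804 -0.116   0.1605] [-1.7999e+02  1.0000e-02 -8.9940e+01] w 0.056 gf 18.0 F [-0.2  0.5 -2.3] t 22.325
```

View pics/6w.png

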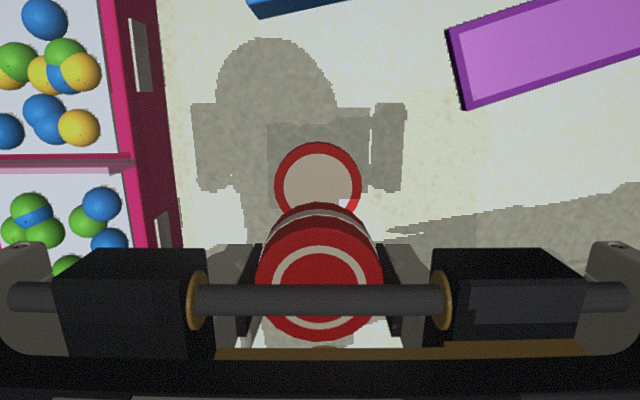

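The red tin is held above the red riser at (318,186), and the purple riser is at upper right. I'll check the clearance from the gripper body to the pink sweet-bin wall at left before lowering.

```bash
python3 - <<'E'
from h import *
f=grab_frame('wrist')
m=cv2.cvtColor(f['img'],cv2.COLOR_RGB2HSV)
for r in (100,190,230):
    row=m[r]; xs=[x for x in range(60,250) if 155<row[x,0]<178 and row[x,1]>120]
    print(r,min(xs),max(xs),onplane(f,[(max(xs),r)],0.0),onplane(f,[(max(xs),r)],0.06))
E
```

```text
100 112 165 [[ 0.81663568 -0.19330719]] [[ 0.79088031 -0.19329955]]
190 126 175 [[ 0.81695902 -0.11081513]] [[ 0.79114254 -0.12639716]]
230 132 180 [[ 0.81685762 -0.07015545]] [[ 0.7910603 -0.0934215]]
```

{"fn": "jog_arm", "kwargs": {
  "deltas": [
    [[0.012,-0.01,0.4,0],[0.012,-0.01,0.9,0],[0.012,-0.01,1.4,0],[0.012,-0.01,1.8,0],[0.012,-0.01,2.05,0],[0.012,-0.01,2.18,0],[0.012,-0.01,2.18,0],[0.012,-0.01,2.18,0]]
  ]
}}

```text
t: 23.38
eef_pos: [0.682, -0.1177, 0.0305]
ee_rot: [-3.14, -0.0, -1.571]
force: [1.6, -0.0, -1.3]
width: 0.0557
gripper_force: 18.0
```

```bash
python3 - <<'E'
from h import *
go([.681,-.1168,.0255])
E
```

```text
row [-0.015  0.016  0.083] 0 at [ 0.682  -0.1177  0.0305] [-179.91   -0.    -89.99] w 0.0557 gf 18.0 F [ 1.6 -0.  -1.3] t 23.375
```

{"fn": "jog_arm", "kwargs": {
  "deltas": [
    [[-0.005,0.01,0.03,0],[-0.005,0.01,0.055,0],[-0.005,0.01,0.07,0],[-0.005,0.01,0.08,0],[-0.005,0.01,0.08,0]]
  ]
}}

```text
t: 24.0
eef_pos: [0.6807, -0.1175, 0.0255]
ee_rot: [-3.141, -0.0, -1.571]
force: [-2.1, 0.9, 5.8]
width: 0.0559
gripper_force: 18.0
```

{"fn": "jog_arm", "kwargs": {
  "deltas": [
    [[0,0,0,0],[0,0,0,0],[0,0,0,0],[0,0,0,0],[0,0,0,0]]
  ],
  "grip": 84
}}

```text
t: 24.62
eef_pos: [0.6807, -0.1174, 0.0246]
ee_rot: [3.142, 0.0, -1.571]
force: [-0.2, 0.7, 0.7]
width: 0.0838
gripper_force: 0.0
```

{"fn": "jog_arm", "kwargs": {
  "deltas": [
    [[0,0,-0.2,0],[0,0,-0.6,0],[0,0,-1.0,0],[0,0,-1.5,0],[0,0,-2.0,0],[0,0,-2.5,0],[0,0,-2.8,0],[0,0,-2.8,0]]
  ]
}}

```text
t: 25.62
eef_pos: [0.6814, -0.1174, 0.1946]
ee_rot: [-3.138, 0.0, -1.571]
force: [0.4, 1.2, -0.4]
width: 0.084
gripper_force: 0.0
```

```bash
cat >> h.py <<'E'
def rect(f,z,cond,c='purple',box=True):
    """min-area rect of the purple top as seen: polygon hull on plane z"""
    m=mask(f,c,smin=90); m=cv2.morphologyEx(m,cv2.MORPH_CLOSE,np.ones((11,11)))
    cs,_=cv2.findContours(m,0,1)
    for q in cs:
        if cv2.contourArea(q)>300 and cond(*q[:,0].mean(0)):
            P=onplane(f,q[:,0],z).astype(np.float32)*1000; print(q[:,0].mean(0).round(),cv2.contourArea(q),cv2.minAreaRect(P))
E
python3 - <<'E'
from h import *
f=grab_frame('wrist')
for b in blobs(f,'red',amin=500): print('red',b, onplane(f,[b[1]],.053),onplane(f,[b[1]],.015))
rect(f,.012,lambda x,y:x>350 and y<150)
import pickle
S,D=grab_frame('scene'),grab_frame('side'); pickle.dump((S,D),open('f1.pkl','wb'))
a=S['img'][210:290,340:450];b=D['img'][240:335,260:370];c=S['img'][110:170,230:320];d=D['img'][150:200,300:400]
rs=lambda x:cv2.resize(x,(400,300),interpolation=cv2.INTER_CUBIC)
cv2.imwrite('pics/crop1.png',np.vstack([np.hstack([rs(a),rs(b)]),np.hstack([rs(c),rs(d)])])[:,:,::-1])
go([.457,.266,.19],-40)
E
```

```text
red ('out', [320.0, 188.8], [35.7, 36.5], 1019) [[ 0.68057516 -0.11817704]] [[ 0.68054615 -0.10843281]]
red ('out', [319.2, 178.5], [77.7, 78.3], 4776) [[ 0.68127617 -0.12751345]] [[ 0.68133638 -0.11895757]]
red ('hole', [319.9, 188.7], [45.0, 46.4], 1637) [[ 0.68066374 -0.11826849]] [[ 0.680646   -0.10853591]]
red ('hole', [319.8, 183.9], [62.1, 66.2], 538) [[ 0.6807508  -0.12263833]] [[ 0.68074415 -0.11346194]]
red ('out', [168.5, 101.1], [29.4, 214.9], 2712) [[ 0.80712576 -0.19398474]] [[ 0.82320421 -0.19388938]]
[538.  46.] 14080.5 ((476.1748352050781, -248.72927856445312), (189.478271484375, 73.10150146484375), 18.3741512298584)
row [-6.388  3.717  0.032] -10.0 at [ 0.68   -0.1173  0.1914] [ 1.7989e+02  2.0000e-02 -9.0010e+01] w 0.084 gf 0.0 F [-0.6 -0.8 -0.6] t 25.775
```

View pics/crop1.png

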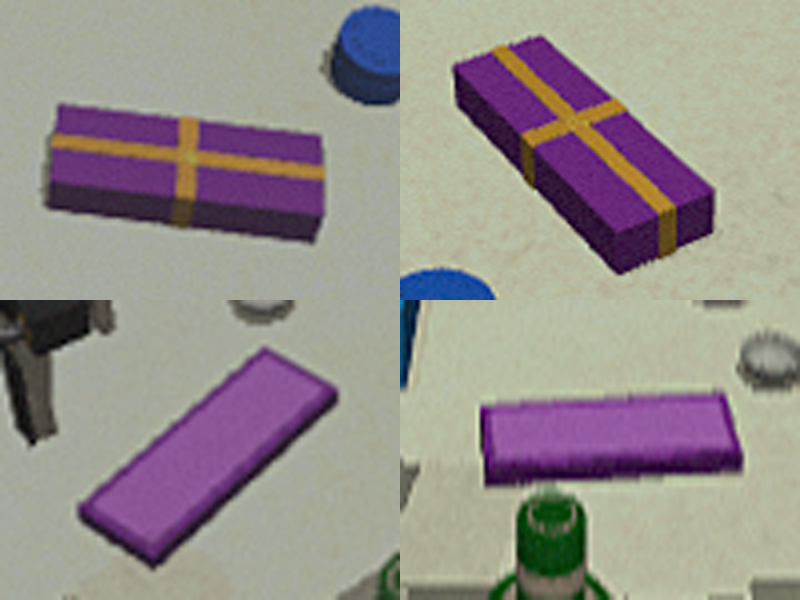

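The crops show the box's gold cross at scene (392,252) and side (308,279), and a clear purple riser with a lighter field on top. Measuring both.

```bash
python3 - <<'E'
from h import *
import pickle
S,D=pickle.load(open('f1.pkl','rb'))
ps=lambda x,y:(340+x*110/400-.4,210+y*80/300-.4); pd=lambda x,y:(260+(x-400)*110/400-.4,240+y*95/300-.4)
print('cross',tri([S,D],[ps(189,158),pd(573,123)]))
A=[tri([S,D],[ps(*a),pd(*b)]) for a,b in [((58,103),(543,37)),((323,137),(715,188)),((320,213),(617,235)),((50,183),(455,65))]]
for x,r in A: print(x.round(4),round(r[0],4))
X=np.array([x for x,_ in A]); print('mean',X.mean(0)); 
for i,j in((0,1),(3,2)): print(np.degrees(np.arctan2(*(X[j]-X[i])[1::-1])),np.linalg.norm(X[j]-X[i]))
# riser light field
for n,f,c in(('S',S,lambda x,y:y<170 and 240<x<320),('D',D,lambda x,y:y<190 and 300<x<400)):
    m=mask(f,'purple',smin=80); h=cv2.cvtColor(f['img'],cv2.COLOR_RGB2HSV)
    cs,_=cv2.findContours(m,0,1)
    for q in cs:
        if cv2.contourArea(q)>300 and c(*q[:,0].mean(0)):
            z=np.zeros_like(m);cv2.drawContours(z,[q],-1,255,-1)
            v=h[...,2][z>0]; t,_=cv2.threshold(v.astype(np.uint8).reshape(-1,1),0,255,cv2.THRESH_OTSU)
            k=((h[...,2]>t)&(z>0)).astype(np.uint8);cc,_=cv2.findContours(k,0,1);cc=max(cc,key=cv2.contourArea)
            R=cv2.minAreaRect(onplane(f,cc[:,0],.012).astype(np.float32)*1000)
            M=cv2.moments(cc); print(n,t,R,(M['m10']/M['m00'],M['m01']/M['m00']))
E
```

```text
cross (array([0.45711178, 0.27041116, 0.03830864]), [np.float64(0.0006530474880564671), np.float64(0.0006530474880564209)])
[0.4994 0.1896 0.0335] 0.0009
[0.3756 0.3051 0.038 ] 0.0005
[0.413  0.3433 0.0326] 0.0016
[0.5377 0.2329 0.0348] 0.0006
mean [0.45644567 0.26770392 0.03471558]
136.98587638001908 0.16933133014419882
138.49188988498508 0.1665708853296069
S 109.0 ((472.896240234375, -246.9889373779297), (185.99267578125, 65.9133071899414), 18.5671443939209) (276.15545869655455, 139.52158572021585)
D 115.0 ((474.0027160644531, -246.0321044921875), (187.94476318359375, 64.3132095336914), 18.78180503845215) (351.52595494613126, 171.01632386549133)
```

{"fn": "jog_arm", "kwargs": {
  "deltas": [
    [[-0.2,0.1,0,0],[-0.7,0.4,0,0],[-1.3,0.75,0,0],[-1.9,1.1,0,0],[-2.5,1.45,0,0],[-3.1,1.8,0,0],[-3.7,2.15,0,0],[-4.3,2.5,0,0]]
  ],
  "grip": 86
}}

```text
t: 26.78
eef_pos: [0.529, 0.1419, 0.1921]
ee_rot: [3.141, -0.0, -1.57]
force: [0.7, 0.2, -0.4]
width: 0.0864
gripper_force: 0.0
```

{"fn": "jog_arm", "kwargs": {
  "deltas": [
    [[-0.5,0.3,0,-1],[-1.0,0.6,0,-2.5],[-1.5,0.9,0,-4],[-1.9,1.1,0,-5.5],[-2.07,1.22,0,-7],[-2.07,1.22,0,-8.5],[-2.07,1.22,0,-9.5],[-2.07,1.22,0,-9.5]]
  ]
}}

```text
t: 27.78
eef_pos: [0.4567, 0.2648, 0.1921]
ee_rot: [3.141, 0.0, -0.742]
force: [-0.1, -0.2, 0.1]
width: 0.0862
gripper_force: 0.0
```

```bash
python3 - <<'E'
from h import *
f=look('7w.png')
m=mask(f,'purple',smin=90)
for z in (.036,):
  cs,_=cv2.findContours(m,0,1)
  for q in cs:
    if cv2.contourArea(q)>200: print(cv2.contourArea(q),q[:,0].mean(0).round(1),onplane(f,[q[:,0].mean(0)],z))
rect(f,.036,lambda x,y:True)
go([.4565,.268,.0085],-42.3)
E
```

```text
1647.5 [334.1 229.9] [[0.41438133 0.28344602]]
1659.5 [299.3 230.3] [[0.43677905 0.30842756]]
2154.0 [334.3 135.5] [[0.48115111 0.22335367]]
2138.0 [296.9 136.5] [[0.50308504 0.24849088]]
[334. 230.] 1655.5 ((412.90240478515625, 284.5587463378906), (22.73086166381836, 75.78932189941406), 48.39783477783203)
[299. 230.] 1660.5 ((435.35845947265625, 309.6848449707031), (22.805831909179688, 76.59962463378906), 48.046566009521484)
[334. 136.] 2164.0 ((479.9224548339844, 223.84344482421875), (22.84309196472168, 76.88224029541016), 47.5656852722168)
[297. 136.] 2143.0 ((502.451904296875, 249.1932373046875), (22.831079483032227, 77.78233337402344), 47.9597053527832)
row [-0.041 -0.038  3.062] -0.06 at [0.4569 0.2648 0.1922] [179.95   0.   -42.59] w 0.0859 gf 0.0 F [0.1 0.1 0. ] t 27.825
```

View pics/7w.png

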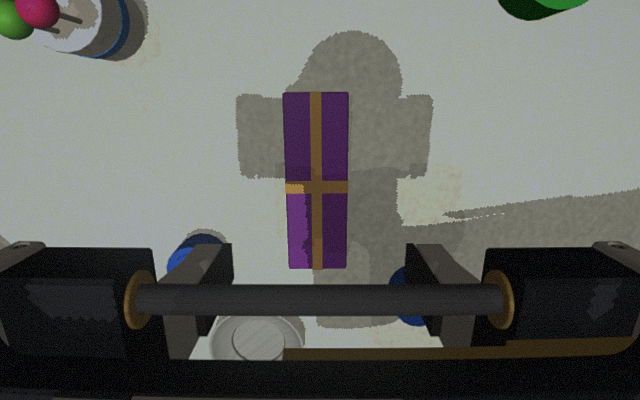

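The box is centred under the gripper with its gold cross at (317,187), and the blue tins are clear at (195,255) and (410,290). Descend.

{"fn": "jog_arm", "kwargs": {
  "deltas": [
    [[-0.018,-0.034,0.4,-0.1],[-0.018,-0.034,0.9,-0.1],[-0.018,-0.034,1.4,-0.1],[-0.018,-0.034,1.9,-0.1],[-0.018,-0.034,2.4,-0.1],[-0.018,-0.034,2.8,-0.1],[-0.018,-0.034,3.0,-0.1],[-0.018,-0.034,3.05,-0.1]]
  ]
}}

```text
t: 28.82
eef_pos: [0.4578, 0.2668, 0.0092]
ee_rot: [3.14, -0.0, -0.734]
force: [-0.2, 0.5, 0.1]
width: 0.0861
gripper_force: 0.0
```

{"fn": "jog_arm", "kwargs": {
  "deltas": [
    [[0,0,0,0],[0,0,0,0],[0,0,0,0],[0,0,0,0],[0,0,0,0],[0,0,0,0],[0,0,0,0]]
  ],
  "grip": 45,
  "squeeze": 30
}}

```text
t: 29.7
eef_pos: [0.4582, 0.2671, 0.0102]
ee_rot: [-3.141, -0.0, -0.733]
force: [-1.5, -0.6, 6.6]
width: 0.0579
gripper_force: 30.0
```

```bash
python3 - <<'E'
from h import *
go([.4735,-.2465,.15],18.6)
E
```

```text
row [ 5.917  6.19  -2.333] -12.12 at [0.4582 0.2671 0.0102] [-179.97   -0.    -41.99] w 0.0579 gf 30.0 F [-1.5 -0.6  6.6] t 29.7
```

{"fn": "jog_arm", "kwargs": {
  "deltas": [
    [[0,0,-0.1,0],[0,0,-0.4,0],[0,0,-0.9,0],[0,0,-1.6,0],[0,0,-2.3,0],[0.1,0.1,-2.7,0],[0.4,0.42,-2.7,0],[0.8,0.84,-2.7,0]]
  ]
}}

```text
t: 30.7
eef_pos: [0.459, 0.1958, 0.1706]
ee_rot: [3.14, 0.001, -0.733]
force: [-0.4, -0.8, -3.1]
width: 0.0576
gripper_force: 30.0
```

{"fn": "jog_arm", "kwargs": {
  "deltas": [
    [[0.4,0.42,0,0],[0.8,0.84,0,0],[1.2,1.26,0,0],[1.6,1.68,0,0],[2.0,2.1,0,0],[2.4,2.52,0,0],[2.8,2.94,0,0],[3.2,3.35,0,0]]
  ]
}}

```text
t: 31.7
eef_pos: [0.4663, -0.0824, 0.1702]
ee_rot: [3.14, 0.002, -0.734]
force: [0.7, 0.1, -2.9]
width: 0.0579
gripper_force: 30.0
```

{"fn": "jog_arm", "kwargs": {
  "deltas": [
    [[0.4,0.42,0,-1.5],[0.8,0.84,0,-3],[1.2,1.26,0,-4.5],[1.5,1.57,0,-6],[1.75,1.83,0,-7.5],[1.92,2.0,0,-9],[1.92,2.0,0,-10.5],[1.92,2.0,0,-12.1]]
  ]
}}

```text
t: 32.7
eef_pos: [0.4714, -0.2472, 0.1699]
ee_rot: [-3.14, 0.003, 0.326]
force: [0.1, -0.4, -3.1]
width: 0.0579
gripper_force: 30.0
```

{"fn": "jog_arm", "kwargs": {
  "deltas": [
    [[0,0,0,0],[0,0,0,0]]
  ]
}}

```text
t: 32.95
eef_pos: [0.4726, -0.2468, 0.1709]
ee_rot: [-3.141, 0.001, 0.319]
force: [-0.8, -1.1, -1.9]
width: 0.0578
gripper_force: 30.0
```

```bash
python3 - <<'E'
from h import *
f=look('8w.png')
rect(f,.012,lambda x,y:True)
go([.4735,-.2465,.0215],18.6)
E
```

```text
[355. 331.] 1551.5 ((330.7468566894531, -334.7998046875), (39.80583190917969, 55.000640869140625), 17.950180053710938)
[281. 331.] 1533.0 ((305.7201232910156, -258.88543701171875), (39.83431625366211, 54.18206787109375), 18.44877815246582)
[277. 172.] 11335.0 ((461.51861572265625, -211.3798065185547), (189.1335906982422, 62.92979049682617), 17.94682502746582)
[359. 171.] 11376.5 ((484.3425598144531, -279.3863525390625), (189.8968048095703, 65.10906219482422), 18.44723129272461)
row [0.013 0.    2.494] -0.05 at [ 0.4729 -0.2468  0.1712] [-1.7997e+02  4.0000e-02  1.8340e+01] w 0.0578 gf 30.0 F [-0.1  0.5 -2.5] t 33.0
```

View pics/8w.png

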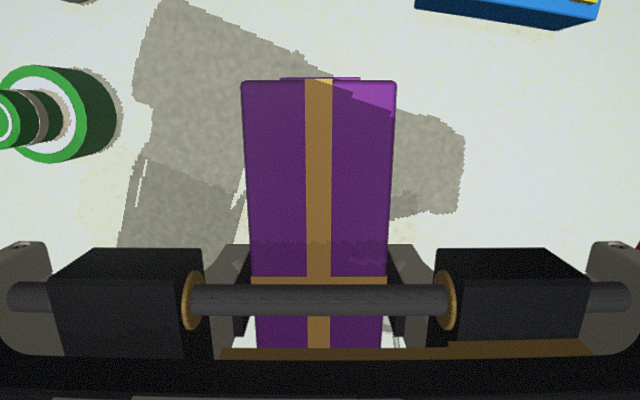

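The box is held above the purple riser and aligned with it; the riser's edge shows at (320,78). Lowering.

{"fn": "jog_arm", "kwargs": {
  "deltas": [
    [[0.01,0,0.4,-0.05],[0.01,0,0.9,-0.05],[0.01,0,1.4,-0.05],[0.01,0,1.8,-0.05],[0.01,0,2.15,-0.05],[0.01,0,2.35,-0.05],[0.01,0,2.4,-0.05],[0.01,0,2.4,-0.05]]
  ]
}}

```text
t: 34.0
eef_pos: [0.4744, -0.2466, 0.0281]
ee_rot: [3.141, -0.0, 0.327]
force: [1.1, -0.1, -3.0]
width: 0.0579
gripper_force: 30.0
```

```bash
python3 - <<'E'
from h import *
f=look('9w.png')
go([.4735,-.2465,.0218],18.6)
E
```

```text
row [-0.017 -0.008  0.109] 0.03 at [ 0.4746 -0.2466  0.0283] [ 1.7996e+02 -5.0000e-02  1.8750e+01] w 0.0579 gf 30.0 F [ 0.2  0.1 -3. ] t 34.05
```

View pics/9w.png

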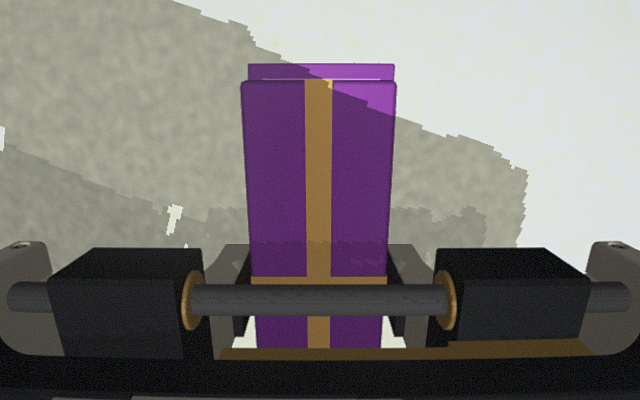

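The riser's far edge shows at (248–394, 64), so it can be measured against the box end.

```bash
python3 - <<'E'
from h import *
f=grab_frame('wrist'); m=mask(f,'purple',smin=90)
print([ (r,np.where(m[r])[0][[0,-1]].tolist()) for r in (66,70,74,78,84,100) if m[r].any()], 'top row',np.where(m[:,280])[0][0],np.where(m[:,360])[0][0])
r=np.where(m[:,320])[0][0]; a,b=np.where(m[68])[0][[0,-1]]
u=np.array([np.cos(np.radians(18.7)),np.sin(np.radians(18.7))]); v=np.array([-u[1],u[0]])
P=onplane(f,[(a,r),(b,r),(248,r),(394,r)],.012); c=P[:2].mean(0)-.095*u
print(P,np.linalg.norm(P[0]-P[1]),'riser centre',c)
s=arm.get_state()['eef_pos'][:2]; print('tcp-c along,lat mm',(s-c)@u*1e3,(s-c)@v*1e3, 'edge ang',np.degrees(np.arctan2(*(P[0]-P[1])[::-1]))-90)
E
```

```text
[(66, [248, 393]), (70, [248, 393]), (74, [249, 393]), (78, [249, 393]), (84, [241, 395]), (100, [242, 395])] top row 64 64
[[ 0.55262343 -0.18493853]
 [ 0.57440642 -0.24937308]
 [ 0.55262343 -0.18493853]
 [ 0.57456067 -0.24981835]] 0.06801697955553895 riser centre [ 0.47352995 -0.24761404]
tcp-c along,lat mm 1.393578978972792 0.5769744001487361 edge ang 18.678536312484823
```

{"fn": "jog_arm", "kwargs": {
  "deltas": [
    [[-0.015,0,0.04,0],[-0.015,0,0.07,0],[-0.015,0,0.09,0],[-0.015,0,0.1,0],[-0.015,0,0.1,0]]
  ]
}}

```text
t: 34.72
eef_pos: [0.4732, -0.2468, 0.0222]
ee_rot: [3.141, 0.0, 0.327]
force: [-2.2, 1.3, 5.2]
width: 0.0579
gripper_force: 30.0
```

{"fn": "jog_arm", "kwargs": {
  "deltas": [
    [[0,0,0,0],[0,0,0,0],[0,0,0,0],[0,0,0,0],[0,0,0,0]]
  ],
  "grip": 84
}}

```text
t: 35.35
eef_pos: [0.4732, -0.2468, 0.0216]
ee_rot: [3.142, 0.0, 0.327]
force: [0.9, -0.2, 0.6]
width: 0.0839
gripper_force: 0.0
```

{"fn": "jog_arm", "kwargs": {
  "deltas": [
    [[0,0,-0.2,0],[0,0,-0.6,0],[0,0,-1.0,0],[0,0,-1.5,0],[0,0,-2.0,0],[0,0,-2.5,0],[0,0,-2.8,0],[0,0,-2.8,0]]
  ]
}}

```text
t: 36.35
eef_pos: [0.4741, -0.247, 0.192]
ee_rot: [3.14, -0.003, 0.327]
force: [-0.5, 0.1, 0.0]
width: 0.0842
gripper_force: 0.0
```

```bash
python3 - <<'E'
from h import *
S=grab_frame('scene');f=grab_frame('wrist')
cv2.imwrite('pics/fin.png',np.vstack([cv2.resize(S['img'][90:290,150:470],(480,300)),cv2.resize(f['img'],(480,300))])[:,:,::-1])
go([.4735,-.247,.19],18.6)
E
```

```text
row [ 0.007  0.009 -0.005] 0.03 at [ 0.4729 -0.2466  0.1897] [-1.7999e+02 -2.0000e-02  1.8740e+01] w 0.0841 gf 0.0 F [-0.1  0.2 -0.3] t 36.45
```

View pics/fin.png

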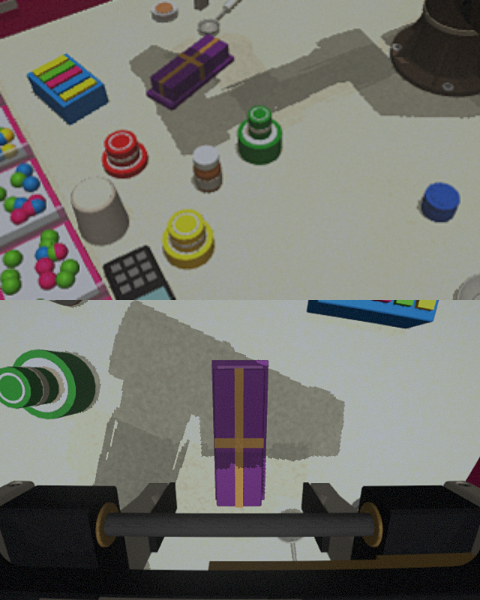

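The final view shows all four pieces upright and centred on their own risers, at crop positions red (122,145), yellow (188,228), green (260,120) and box (190,70). The jar is still standing. Handing in.

```bash
python3 -c "
from station import arm
print(arm.job_done())"
```

```text
the job is handed in; nothing more can be done
None
```

I unstacked all four pieces in order (green, yellow, red, then the box), stood each on the riser of its own colour, released them, and handed the job in at about 36 s; no verdict was returned.

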